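# Shut the kit drawer and open the safety-capped tablet bottle

### The arm

A 6-joint arm with a two-finger parallel gripper is mounted at the origin on a cart in front of the work surface, level with it; the furniture and walls round the work are solid. World frame = base frame: x ahead of the robot, y to its left, z up, the work surface at z = 0. Lengths are in mm, angles in rad, forces in N, time in s.
With the tool pointing down it reaches from about 400 to 925 mm from the base axis. Payload 12.5 kg.
Tool frame: the origin (TCP) lies between the finger pads; the fingertips stand 19 mm ahead of it and the grasp point (between the pads) is the TCP (env.nose_length is the distance from the TCP to the fingertips, in mm); z points along the fingers, y is the line along which they close (so a half turn about z gives the same grasp; the last joint's range is limited). The gripper opens to 95 mm and grips with 3 to 60 N. Pads are 20 mm wide; open, the fingers measure 119 mm over their backs; the gripper's body (75 mm by 180 mm) begins 59 mm behind the grasp point.
Start: joints at [-1.333, 0.491, 1.559, -0, 1.092, -0.106], TCP at [210.69, -588.434, 233.661] pointing down, gripper open.
Joint ranges: [-3.1, 3.1], [-0.84, 2.19], [0.05, 2.79], [-1.13, 4.28], [0.06, 2.93], [-2.69, 2.69]. Speed limits (rad/s): [2.22, 2.22, 2.79, 3.14, 3.14, 3.14].

### API

Orientations are given as [roll, pitch, yaw] about the fixed x, y, z axes, in that order (R = Rz(yaw) Ry(pitch) Rx(roll)).
In Python, from cell import env gives the robot as it stands. The module is installed in compiled form; this text tells all that it offers.
- The arm moves only by the tool drive_tool, never from a script. Its argument "rows" is a list that holds one entry, the list of rows, each a list of 7 numbers: the shift along the tool's x, y, z scaled (see below), then the turn, a rotation vector about the tool's x, y, z scaled (see below), then the opening, from 0 (shut) to 1 (fully open). In form: [[[tx, ty, tz, ax, ay, az, jaw], ...]]. A call has 1 to 5 rows; each row shifts and turns the commanded pose from where the row before left it, along the tool's axes as they then stand; what a row does not reach is not made up. The controller multiplies each number of a shift by 250 mm and each number of a turn by 180 degrees. A row lasts 1/8 s, in which the tool goes at most 62.5 mm and 10.7 degrees, less where a joint would pass 70% of its speed; a pose out of reach is approached as far as the arm can. A call with a number of a shift or a turn outside -1 to 1 is refused whole. A call with a gripper value outside its range is refused whole. The fingers move at their own pace and stop on an object; the grip force is fixed at half the most. Time passes only in rows, so rows that do not move let the fingers close. It gives the time, the measured TCP pose, the force, the opening and the grip force at its end, in the units of the state.
- env.state(): the state, without advancing time (a new reading comes with each control period).
- env.read_camera(name): name is "scene" or "top" or "wrist"; returns a dict with "color" (420x560x3 uint8, blue, green, red), "camera_matrix" (3x3 intrinsics, pixels), "k1" (the pictures are not rectified: a ray, as slopes to the right and down, at radius r is drawn at 1 + k1 r^2 times it, then the intrinsics apply), "pose" (4x4, takes a point from camera to world coordinates). Camera axes: x right, y up, looking along -z (the intrinsics and any distortion apply to the point x, -y, -z); pixel columns grow to the right and rows downward; lengths in mm; the calibration is good to about 2 mm. A picture is of the moment at which its call begins. There is no depth.
- env.job_done(): hands the job in; it is judged then, once.
Trained networks look in a picture, given as the dict that the camera call returned (one of the last four; its "shot" number tells which), for a name from the list of things; names that differ only in an ending like _2 or _b are one class to them, and where a whole thing is asked for, a point or a joint stands for the part that bears it (a point fixed in the world has none). Each returns a list of dicts, best first, with "score" (0 to 1); they miss things now and then, are a little off and sometimes report something else, mostly with a low value. They report only what shows in the picture. A call takes as long as a camera call.
- env.search_frame(name, picture): "at" ([x, y, z] in mm, in the coordinates of the camera as it stood for that picture, good to about 4 mm: the middle of the surface that is visible of it).
- env.place_of(name, picture): "at" ([x, y, z] in mm, in the coordinates of the camera as it stood for that picture, good to about 4 mm: a listed point, or the origin of a listed thing).
The state is a dict: "t": time; "joints": joint angles; "qvel": joint speeds; "tau": joint torques, N m; "eef_pos": TCP position; "tcp_rot": TCP orientation; "ft_force": force on the tool from outside, world axes, zero at the start; "moment": the same for the moment, N m; "opening": opening from 0.0 (shut) to 1.0 (fully open); "grip_force": force on a finger pad.
Only numpy, scipy, OpenCV 4.12 (cv2) and the standard library are available. Lean on these libraries where they do the work, as an engineer would, in place of code of your own. Each camera call takes 0.05 s, during which the arm holds its last target. There are 200 camera calls.

### The job

First push the open kit drawer of the bamboo medicine caddy fully home, until it clicks into its catch, so that the caddy stands closed and firm. Then open the amber tablet bottle that stands in one of the caddy's wells: press its white safety cap down, keep it pressed while you twist it anticlockwise until it is free, and lift it straight off. Finish still holding the cap level, about 4 cm above the bottle's mouth, do not put it down, and leave the bottle standing in its well and the other things where they are.

Things in the scene. Friction and masses are not known exactly. Their poses are not given: they have to be found in the camera images.
- caddy: Medicine caddy of pale bamboo, fixed, 140 (x) x 276 (y) x 79 mm high; origin at the centre of its underside, x from its front (robot side) to its back, y to its left. Left half (y = 2 to 138 mm): closed bay with the kit drawer, top at z = 79. Right half: two wells in front; behind them (x = 9 to 59) fixed cartons up to z = 74.
- wells (a point): Middle of the wall between the caddy's two equal square wells, at floor height (z = 8 mm); axes as the caddy's. The wells are 66 mm wide inside, walls up to z = 40 mm, centres 35 mm to either side of this point along y. One holds the tablet bottle, the other the steel cup, either way round.
- kit_drawer (a joint): Opening of the kit drawer in m: 0 fully home, growing as it slides out to the front (-x of the caddy). Starts 0.030 to 0.050 open; slides at about 1 N. A spring-roller catch resists with about 6 N between 9 and 4 mm, then draws the drawer in to a firm stop at 0. Seated reads below 0.002.
- drawer_pull (a point): Middle of the front face of the drawer's brass bar pull (flat bar 66 mm wide along the caddy's y, 11 mm high, its front 18 mm ahead of the drawer's front). Moves with the drawer; with the drawer home it lies at (-88, 70, 46) mm in the caddy's frame. Axes as the caddy's.
- tablet_bottle: Square amber tablet bottle with blank label, loose, 0.15 to 0.31 kg, body 63 x 63 x 80 mm, in its well with 1.5 mm play each side, so it cannot turn; origin at the centre of its underside, z up. Shoulder at z = 83 mm, round neck 34 mm across up to the mouth at z = 104 mm, with three hidden lugs that hold the cap.
- safety_cap: White ribbed round safety cap, two raised red arrows on top, loose, about 45 g, 50 mm diameter, 24 mm high; origin at the centre of its lower edge, z up through its top. Locked, its origin is 91 mm above the bottle's origin on the bottle's axis, x axes parallel. Twist anticlockwise seen from above (positive about z): free from 40 to 86 degrees, best at 60.
- cap_top (a point): Centre of the cap's top, 24 mm above its origin. A sprung liner pushes the cap up: pressing takes 8 N plus 1.2 N a mm, firm stop after about 6 mm. Pressed at least 4 mm (5 is good) and kept so, it can be turned; unpressed it turns only about 5 degrees, clockwise it is blocked. Turned free, it lifts straight up.
- steel_cup: Plain steel cup, loose, 47 mm diameter, 82 mm high, in the caddy's other well; origin at the centre of its underside.
- tumbler: Clear glass tumbler, loose, 82 mm diameter, 89 mm high, on the worktop to the left; origin at the centre of its underside.
- lime: Lime, loose, about 50 mm, on the fixed walnut board (160 x 250 x 18 mm) to the right; origin at its underside.
- lemon: Lemon, loose, about 78 x 55 x 56 mm, on the same board; origin at its underside.

How it is judged (in metres and radians):
On the way, in this order (a step that is already met when the one before it is completed fails the run):
1. the kit drawer is seated home in its catch (value of joint kit_drawer below 0.002 m), for 0.3 s.
2. with the drawer home, the cap is pressed down on the bottle, still unturned (value of joint kit_drawer below 0.002 m and z of safety_cap in the frame of tablet_bottle below 0.089 m and angle between the x axis of safety_cap and the x axis of tablet_bottle, either way round below 0.3 rad and z of tablet_bottle in the frame of caddy below 0.014 m and angle between tablet_bottle's own z axis and vertical below 0.08 rad), for 0.1 s.
3. the cap is twisted free on the neck, the bottle standing in its well (value of joint kit_drawer below 0.002 m and angle between the x axis of safety_cap and the x axis of tablet_bottle, either way round above 0.62 rad and z of safety_cap in the frame of tablet_bottle below 0.103 m and horizontal distance between safety_cap and tablet_bottle below 0.006 m and z of tablet_bottle in the frame of caddy below 0.014 m and angle between tablet_bottle's own z axis and vertical below 0.08 rad), for 0.1 s.
At the end, for the whole second after the job is handed in: Drawer home (below 2 mm). Cap gripped (over 1 N), still, off the bottle, level within 0.25 rad, 25 to 100 mm higher than when locked and within 35 mm of the bottle's axis. Bottle upright in its well (foot under 14 mm above the worktop, moved under 12 mm) (value of joint kit_drawer below 0.002 m and z of safety_cap in the frame of tablet_bottle between 0.116 and 0.191 m and horizontal distance between safety_cap and tablet_bottle below 0.035 m and angle between safety_cap's own z axis and vertical below 0.25 rad and linear speed of safety_cap below 0.03 m/s and contact force between the fingers and safety_cap above 1 N and contact force between safety_cap and tablet_bottle below 0.05 N and distance of tablet_bottle from where it was at the start of the episode below 0.012 m and z of tablet_bottle in the frame of caddy below 0.014 m and angle between tablet_bottle's own z axis and vertical below 0.08 rad); the arm keeps its last pose, push and grip.
It fails at once if the bottle is pulled out of its well (z of tablet_bottle in the frame of caddy above 0.025 m).
It fails at once if the steel cup is pushed away or tipped over (distance of steel_cup from where it was at the start of the episode above 0.03 m or angle between steel_cup's own z axis and vertical above 0.5 rad).
It fails at once if the tumbler is pushed away or tipped over (distance of tumbler from where it was at the start of the episode above 0.03 m or angle between tumbler's own z axis and vertical above 0.5 rad).
It fails at once if the lime is pushed away or tipped over (distance of lime from where it was at the start of the episode above 0.03 m).
It fails at once if the lemon is pushed away or tipped over (distance of lemon from where it was at the start of the episode above 0.03 m).
It also fails if it takes over 48 s, if anything falls off the work surface, if the arm or the gripper's body presses on something with over 40 N, if the wrist force passes 120 N, or if a joint passes its speed limit or range.

## Working session

There is one attempt and no reset: what is moved stays moved. The work goes in short steps, Python scripts to look and compute and a tool call to move; the robot and the scene stay as the last step left them, time stands still between calls to the robot, and variables do not carry over. Pictures are saved under pics/ and viewed, at most 12 in all, crops included, and the job is handed in when it is done.

Besides the shell and the picture viewer there is one more tool, called as name(argument=value, ...) on one line, values as JSON. drive_tool: Moves the arm, as the interface text tells. Its arguments: {"type":"object","properties":{"rows":{"type":"array","items":{"type":"array","items":{"type":"array","items":{"type":"number","minimum":-1,"maximum":1}}}}},"required":["rows"]}

```bash
mkdir -p pics; cat > h.py <<'E'
import numpy as np, cv2
from cell import env
from scipy.spatial.transform import Rotation as R
def world(p,pic):
    return (pic["pose"]@np.r_[p,1])[:3]
def px(w,pic):
    c=np.linalg.inv(pic["pose"])@np.r_[w,1]; s=np.array([c[0],-c[1]])/-c[2]
    s=s*(1+pic["k1"]*(s@s)); K=pic["camera_matrix"]
    return K[:2,:2]@s+K[:2,2]
def ray(uv,pic):
    K=pic["camera_matrix"]; d=np.linalg.solve(K[:2,:2],np.array(uv)-K[:2,2]); s=d.copy()
    for _ in range(20): s=d/(1+pic["k1"]*(s@s))
    M=pic["pose"]; return M[:3,3],M[:3,:3]@np.array([s[0],-s[1],-1])
def onz(uv,z,pic):
    o,d=ray(uv,pic); return o+d*(z-o[2])/d[2]
def st():
    s=env.state(); print({k:np.round(s[k],3).tolist() for k in ("t","joints","eef_pos","tcp_rot","ft_force","moment","opening","grip_force")})
E
python3 - <<'E'
from h import *
st()
for n in ("top","scene"):
    p=env.read_camera(n); cv2.imwrite(f"pics/{n}0.png",p["color"])
    print(n,p["pose"][:3,3].round())
    for t in ("caddy","wells","drawer_pull","tablet_bottle","safety_cap","cap_top","steel_cup","tumbler","lime","lemon"):
        for d in env.place_of(t,p)[:1]:
            w=world(d["at"],p); print(t,round(d["score"],2),w.round(1),px(w,p).round())
E
```

```text
{'t': 0.0, 'joints': [-1.333, 0.492, 1.559, 0.0, 1.092, -0.106], 'eef_pos': [210.634, -588.206, 233.086], 'tcp_rot': [-3.141, -0.0, 0.344], 'ft_force': [-0.443, 0.475, 0.12], 'moment': [-0.012, 0.011, -0.0], 'opening': 1.006, 'grip_force': 0.0}
top [ 317.  -52. 1300.]
caddy 0.96 [5.548e+02 3.290e+01 5.000e-01] [250. 205.]
wells 0.59 [492.7  -9.3   7.3] [264. 224.]
drawer_pull 0.97 [469.1 149.2  51.2] [209. 232.]
tablet_bottle 0.68 [477.6 -39.4   7.5] [274. 229.]
safety_cap 0.67 [480.9 -40.1  99.5] [274. 224.]
cap_top 0.52 [472.4 -43.5 124.2] [275. 226.]
steel_cup 0.79 [505.9  23.1  10.5] [253. 220.]
tumbler 0.6 [554.9 416.5   1.4] [123. 207.]
lime 0.73 [ 495.7 -361.4   18.2] [382. 220.]
lemon 0.61 [ 528.7 -491.5   18.8] [425. 208.]
scene [-283. -712. 1312.]
tumbler 0.83 [559.6 415.5   4.6] [207. 169.]
```

View pics/top0.png

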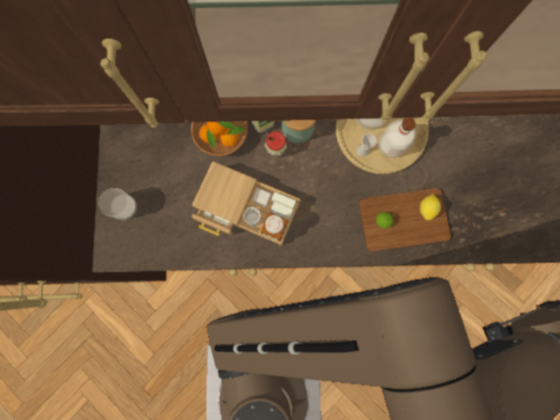

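View pics/scene0.png

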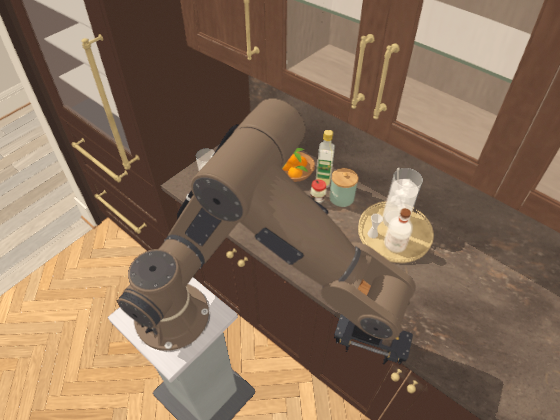

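Top view: the caddy is yawed about -24°, with the drawer pull at pixel (209,230). The cap is at (274,224), in the right-hand well, and the cup is at (252,217). The scene view is blocked by the arm. I'll move closer for a wrist view.

drive_tool(rows=[[[0.18,-0.14,-0.04,0,0,0,0],[0.18,-0.14,-0.04,0,0,0,0],[0.18,-0.14,-0.04,0,0,0,0],[0.18,-0.14,-0.04,0,0,0,0],[0.18,-0.14,-0.04,0,0,0,0]]])

```text
t: 1.72
eef_pos: [364.3, -346.2, 284.2]
tcp_rot: [3.141, -0.0, 0.344]
ft_force: [0.5, -0.4, 0.1]
opening: 0.533
grip_force: 0.0
```

drive_tool(rows=[[[0.18,-0.14,-0.04,0,0,0,0],[0.18,-0.14,-0.04,0,0,0,0],[0.08,-0.21,0,0,0,0,0],[0.08,-0.21,0,0,0,0,0],[0.08,-0.21,0,0,0,0,0]]])

```text
t: 2.35
eef_pos: [427.9, -81.3, 303.8]
tcp_rot: [3.141, -0.0, 0.344]
ft_force: [0.7, 0.1, 0.5]
opening: 0.023
grip_force: 0.0
```

drive_tool(rows=[[[0,0,0,0,0,0.049,0],[0,0,0,0,0,0.049,0],[0,0,0,0,0,0.049,0],[0,0,0,0,0,0.049,0],[0,0,0,0,0,0.049,0]]])

```text
t: 2.98
eef_pos: [428.0, -83.0, 303.7]
tcp_rot: [3.142, -0.0, -0.431]
ft_force: [-0.5, 0.6, -0.4]
opening: 0.004
grip_force: 0.0
```

```bash
cat > look.py <<'E'
from h import *
import sys
st()
for n in sys.argv[2:]:
    p=env.read_camera(n); cv2.imwrite(f"pics/{n}{sys.argv[1]}.png",p["color"])
    print(n,p["pose"].round(2).tolist())
    for t in ("caddy","wells","drawer_pull","tablet_bottle","safety_cap","cap_top","steel_cup"):
        for d in env.place_of(t,p)[:1]:
            w=world(d["at"],p); print(t,round(d["score"],2),w.round(1),px(w,p).round())
E
python3 look.py 1 wrist top
```

```text
{'t': 2.975, 'joints': [-0.343, 0.14, 1.891, -0.0, 1.11, 1.658], 'eef_pos': [428.043, -83.04, 303.718], 'tcp_rot': [3.142, -0.0, -0.431], 'ft_force': [-0.523, 0.614, -0.358], 'moment': [0.019, -0.004, -0.006], 'opening': 0.004, 'grip_force': 0.0}
wrist [[-0.42, 0.87, 0.26, 499.89], [-0.91, -0.4, -0.12, -116.8], [-0.0, -0.28, 0.96, 454.53], [0.0, 0.0, 0.0, 1.0]]
caddy 0.68 [553.2  38.9  -1.4] [159. 123.]
wells 0.67 [493.9  -9.1  11.5] [209. 149.]
drawer_pull 0.71 [469.  151.6  40.3] [106. 220.]
tablet_bottle 0.57 [481.6 -45.1   8.4] [238. 146.]
safety_cap 0.74 [485.  -42.5  95.3] [224. 153.]
cap_top 0.96 [477.  -38.7 120.8] [221. 165.]
steel_cup 0.55 [511.4  19.5   9.7] [185. 146.]
top [[-0.02, 0.98, -0.18, 317.32], [-1.0, -0.02, 0.01, -51.51], [0.0, 0.18, 0.98, 1299.76], [0.0, 0.0, 0.0, 1.0]]
caddy 0.69 [553.4  33.6  -1. ] [249. 205.]
drawer_pull 0.95 [471.5 151.9  48.6] [208. 231.]
steel_cup 0.64 [505.9  25.6  10.6] [252. 220.]
```

View pics/wrist1.png

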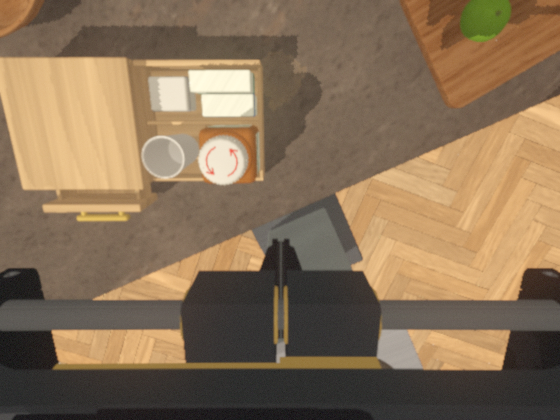

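drive_tool(rows=[[[-0.08,-0.185,0,0,0,0,0],[-0.08,-0.185,0,0,0,0,0],[-0.08,-0.185,0,0,0,0,0],[-0.08,-0.185,0,0,0,0,0],[-0.08,-0.185,0,0,0,0,0]]])

```text
t: 4.4
eef_pos: [432.4, 170.5, 303.7]
tcp_rot: [-3.141, -0.0, -0.426]
ft_force: [1.8, -0.1, 0.6]
opening: 0.004
grip_force: 0.0
```

```bash
python3 look.py 2 wrist
```

```text
{'t': 4.4, 'joints': [0.233, 0.185, 1.833, -0.0, 1.122, 2.23], 'eef_pos': [432.383, 170.513, 303.717], 'tcp_rot': [-3.141, -0.0, -0.426], 'ft_force': [1.785, -0.072, 0.588], 'moment': [0.058, 0.025, 0.009], 'opening': 0.004, 'grip_force': 0.0}
wrist [[-0.41, 0.87, 0.26, 504.38], [-0.91, -0.4, -0.12, 137.12], [-0.0, -0.28, 0.96, 454.53], [0.0, 0.0, 0.0, 1.0]]
caddy 0.78 [554.8  42.1  -1.9] [334.  39.]
wells 0.94 [491.8  -7.    9.3] [390.  70.]
drawer_pull 0.6 [467.8 148.5  40.6] [285. 142.]
tablet_bottle 0.64 [481.1 -43.9   5.5] [420.  65.]
cap_top 0.85 [480.2 -41.9 119. ] [468.  51.]
steel_cup 0.56 [507.8  19.7   9.6] [366.  66.]
```

drive_tool(rows=[[[0,0,0.2,0,0,0,0],[0,0,0.2,0,0,0,0],[0,0,0.2,0,0,0,0],[0,0,0.2,0,0,0,0],[0,0,0.2,0,0,0,0]]])

```text
t: 5.42
eef_pos: [433.0, 167.9, 52.4]
tcp_rot: [-3.141, -0.001, -0.428]
ft_force: [1.2, 1.1, -0.5]
opening: 0.004
grip_force: 0.0
```

drive_tool(rows=[[[0.04,0,0,0,0,0,0],[0.04,0,0,0,0,0,0],[0.04,0,0,0,0,0,0],[0.03,0,0,0,0,0,0],[0.03,0,0,0,0,0,0]]])

```text
t: 6.05
eef_pos: [474.2, 150.0, 54.4]
tcp_rot: [-3.141, -0.001, -0.426]
ft_force: [-0.9, 0.6, 0.5]
opening: 0.003
grip_force: 0.5
```

```bash
python3 look.py 3 wrist top
```

```text
{'t': 6.05, 'joints': [0.174, 0.588, 2.033, -0.0, 0.52, 2.17], 'eef_pos': [474.157, 150.018, 54.36], 'tcp_rot': [-3.141, -0.001, -0.426], 'ft_force': [-0.929, 0.566, 0.482], 'moment': [0.169, 0.176, 0.012], 'opening': 0.003, 'grip_force': 0.482}
wrist [[-0.41, 0.87, 0.26, 546.03], [-0.91, -0.4, -0.12, 116.58], [-0.0, -0.28, 0.96, 205.21], [0.0, 0.0, 0.0, 1.0]]
caddy 0.62 [555.1  41.6  -4.1] [394.  38.]
drawer_pull 0.96 [482.8 146.2  40.7] [279. 245.]
steel_cup 0.81 [508.9  18.1   9.3] [468.  97.]
top [[-0.02, 0.98, -0.18, 317.32], [-1.0, -0.02, 0.01, -51.51], [0.0, 0.18, 0.98, 1299.76], [0.0, 0.0, 0.0, 1.0]]
caddy 0.95 [ 5.554e+02  3.070e+01 -1.000e-01] [250. 204.]
wells 0.66 [491.1  -7.4   5.6] [263. 225.]
drawer_pull 0.73 [492.3 -10.5   6.1] [264. 224.]
tablet_bottle 0.54 [477.6 -39.6   8.5] [274. 229.]
safety_cap 0.59 [479.6 -43.1  98.1] [275. 224.]
cap_top 0.66 [478.6 -43.7 120.8] [275. 224.]
steel_cup 0.74 [502.6  24.5  12.7] [252. 221.]
```

View pics/wrist3.png

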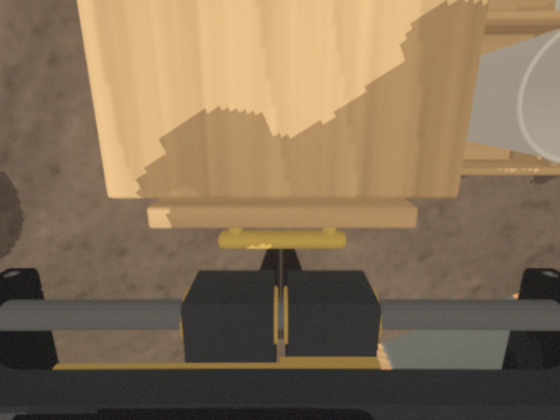

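The fingers meet the pull centrally at (281,240), and the drawer is still about 20 mm out. I'll keep pushing.

drive_tool(rows=[[[0.016,0,0,0,0,0,0],[0.016,0,0,0,0,0,0],[0.016,0,0,0,0,0,0],[0.012,0,0,0,0,0,0],[0.012,0,0,0,0,0,0]]])

```text
t: 7.48
eef_pos: [490.2, 142.6, 53.6]
tcp_rot: [3.142, -0.0, -0.426]
ft_force: [-0.3, -0.1, 0.7]
opening: 0.005
grip_force: 0.2
```

drive_tool(rows=[[[0.012,0,0,0,0,0,0]]])

```text
t: 7.6
eef_pos: [491.0, 142.0, 53.5]
tcp_rot: [3.14, 0.004, -0.427]
ft_force: [-17.3, 19.2, 12.8]
opening: 0.006
grip_force: 12.0
```

drive_tool(rows=[[[0.012,0,0,0,0,0,0]]])

```text
t: 7.72
eef_pos: [491.2, 141.8, 53.5]
tcp_rot: [3.139, 0.009, -0.427]
ft_force: [-30.1, 31.0, 21.4]
opening: 0.002
grip_force: 19.9
```

drive_tool(rows=[[[-0.02,0,0,0,0,0,0],[-0.02,0,0,0,0,0,0],[-0.04,0,0,0,0,0,0]]])

```text
t: 8.1
eef_pos: [477.4, 148.5, 53.6]
tcp_rot: [-3.141, -0.001, -0.426]
ft_force: [-0.4, -0.2, 0.1]
opening: 0.002
grip_force: 0.0
```

```bash
python3 look.py 4 wrist
```

```text
{'t': 8.1, 'joints': [0.17, 0.591, 2.027, -0.0, 0.523, 2.167], 'eef_pos': [477.353, 148.515, 53.606], 'tcp_rot': [-3.141, -0.001, -0.426], 'ft_force': [-0.409, -0.153, 0.141], 'moment': [0.045, 0.017, 0.057], 'opening': 0.002, 'grip_force': 0.0}
wrist [[-0.41, 0.87, 0.26, 549.25], [-0.91, -0.4, -0.12, 115.06], [-0.0, -0.28, 0.96, 204.45], [0.0, 0.0, 0.0, 1.0]]
caddy 0.9 [555.7  41.1  -4.1] [394.  43.]
wells 0.25 [557.1  36.6  -3.7] [401.  37.]
drawer_pull 0.57 [497.7 136.   41.5] [285. 221.]
steel_cup 0.83 [509.1  18.9   8.6] [466. 104.]
```

View pics/wrist4.png

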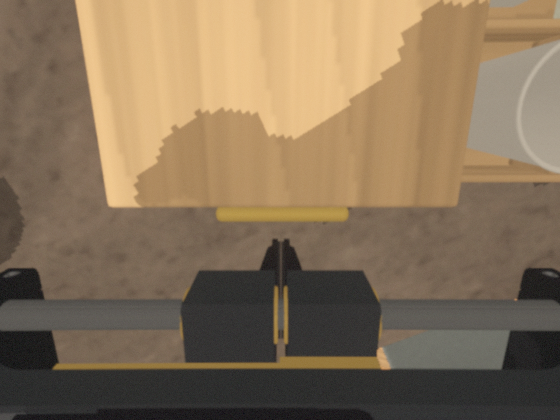

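The drawer front is now tucked under the top edge (row 207) and the pull is at row 221, so it looks home. I'll check that numerically, then rise.

drive_tool(rows=[[[-0.1,0,-0.05,0,0,0,0.2],[0,0,-0.2,0,0,0,1],[0,0,-0.2,0,0,0,1],[0,0,-0.2,0,0,0,1],[0,0,-0.2,0,0,0,1]]])

```text
t: 9.12
eef_pos: [454.2, 158.8, 268.0]
tcp_rot: [-3.141, -0.0, -0.426]
ft_force: [0.2, -0.2, -0.1]
opening: 0.475
grip_force: 0.0
```

drive_tool(rows=[[[0,0.2,0,0,0,0,1],[0,0.2,0,0,0,0,1],[0,0.2,0,0,0,0,1],[0,0.1,0,0,0,0,1],[0,0,0,0,0,0,1]]])

```text
t: 9.75
eef_pos: [381.7, -1.5, 266.3]
tcp_rot: [3.142, -0.001, -0.429]
ft_force: [-0.4, 0.2, 0.6]
opening: 0.974
grip_force: 0.0
```

```bash
python3 look.py 5 wrist top; python3 - <<'E'
from h import *
p=env.read_camera("wrist")
# measurement from wrist4: pose of that shot
p4=dict(p); M=p["pose"].copy(); 
s=env.state(); print(s["eef_pos"],s["tcp_rot"])
M[:3,3]=[549.25,115.06,204.45]; p4["pose"]=M
a=onz((283,207),79,p4); b=onz((283,221),46,p4); c=onz((283,221),43,p4)
x=np.array([np.cos(-.427),np.sin(-.427),0]); print(a,b,(a-b)@x,(a-c)@x)
p=env.read_camera("wrist")
E
```

```text
{'t': 9.75, 'joints': [-0.177, 0.096, 2.056, -0.0, 0.989, 1.822], 'eef_pos': [381.713, -1.538, 266.345], 'tcp_rot': [3.142, -0.001, -0.429], 'ft_force': [-0.437, 0.209, 0.552], 'moment': [0.049, 0.041, -0.033], 'opening': 0.974, 'grip_force': 0.0}
wrist [[-0.42, 0.87, 0.26, 453.61], [-0.91, -0.4, -0.12, -35.11], [-0.0, -0.28, 0.96, 417.16], [0.0, 0.0, 0.0, 1.0]]
caddy 0.87 [552.8  39.7  -2.5] [187.  57.]
wells 0.61 [496.8  -8.    9.7] [244.  85.]
drawer_pull 0.74 [500.7 138.6  42.5] [122. 137.]
safety_cap 0.57 [487.1 -42.4  94.4] [273.  71.]
cap_top 0.61 [478.7 -40.9 120.5] [275.  79.]
steel_cup 0.57 [510.4  19.2   8.6] [218.  84.]
top [[-0.02, 0.98, -0.18, 317.32], [-1.0, -0.02, 0.01, -51.51], [0.0, 0.18, 0.98, 1299.76], [0.0, 0.0, 0.0, 1.0]]
caddy 0.58 [553.7  33.6  -1. ] [249. 205.]
wells 0.94 [490.3  -8.    4.3] [263. 225.]
drawer_pull 0.54 [5.535e+02 3.500e+01 4.000e-01] [249. 205.]
tablet_bottle 0.65 [477.9 -37.4   8.6] [273. 229.]
safety_cap 0.52 [ 531.  -494.7   17.1] [425. 208.]
cap_top 0.48 [477.7 -40.8 121.5] [274. 224.]
steel_cup 0.81 [507.4  27.4   9.7] [251. 220.]
[382.10661865  -0.45783978 266.10747101] [ 3.14151653e+00 -3.12763660e-05 -4.25881800e-01]
[515.20058459 129.60973211  79.        ] [499.48389717 136.48884598  46.        ] 17.154451932681468 18.180118766341863
```

View pics/wrist5.png

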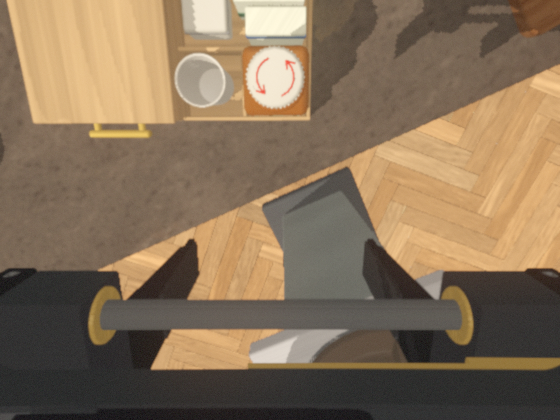

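Drawer is home: the pull sits 18 mm ahead of the caddy front. The cap's disc is centred near (275,79). I'll refine that centre.

```bash
python3 - <<'E'
from h import *
p=env.read_camera("wrist"); im=p["color"]
hsv=cv2.cvtColor(im,cv2.COLOR_BGR2HSV)
m=((hsv[...,1]<60)&(hsv[...,2]>150)).astype(np.uint8); mm=np.zeros_like(m); mm[42:114,238:312]=m[42:114,238:312]
n,l,s,c=cv2.connectedComponentsWithStats(mm); i=1+s[1:,4].argmax()
pts=cv2.findNonZero((l==i).astype(np.uint8)); print(s[i],cv2.minEnclosingCircle(pts))
h=cv2.convexHull(pts); e=cv2.fitEllipse(h); print(e,onz(e[0],123,p),onz(e[0],120,p))
st()
E
```

```text
[ 248   42   58   66 2603] ((277.5, 69.65384674072266), 37.61638641357422)
((276.78033447265625, 65.72853088378906), (60.61557388305664, 84.58446502685547), 1.4423569440841675) [487.16969399 -45.08195655 123.        ] [487.50678339 -45.19631389 120.        ]
{'t': 10.7, 'joints': [-0.175, 0.097, 2.056, -0.0, 0.989, 1.822], 'eef_pos': [382.094, -0.482, 266.119], 'tcp_rot': [3.142, -0.0, -0.426], 'ft_force': [0.251, 0.585, -0.541], 'moment': [0.077, -0.015, 0.022], 'opening': 0.999, 'grip_force': 0.0}
```

```bash
cat > red.py <<'E'
from h import *
import sys
x0,x1,y0,y1=map(int,sys.argv[1:5])
for n in range(2):
    p=env.read_camera("wrist"); im=p["color"].astype(int)
    m=(im[...,2]-im[...,1]>70)&(im[...,2]-im[...,0]>70)&(im[...,2]>150)
    q=np.zeros_like(m); q[y0:y1,x0:x1]=m[y0:y1,x0:x1]
    v,u=np.nonzero(q); pts=np.c_[u,v].astype(np.float32)
    W=np.array([onz(a,123,p)[:2] for a in pts]); c,r=cv2.minEnclosingCircle(W.astype(np.float32))
    print(len(u),pts.min(0),pts.max(0),W.mean(0),c,r)
s=env.state(); d=np.r_[np.array(c)-s["eef_pos"][:2],120-s["eef_pos"][2]]
print(s["eef_pos"],s["tcp_rot"],"tool delta",R.from_euler("xyz",s["tcp_rot"]).inv().apply(d))
E
python3 red.py 250 302 52 105
```

```text
174 [251.  58.] [296. 104.] [478.7807163  -39.76028802] (475.5456848144531, -36.858924865722656) 24.490428924560547
172 [252.  58.] [301. 104.] [478.76741232 -40.1881923 ] (472.1459655761719, -37.89726638793945) 24.773832321166992
[382.10506879  -0.4851867  266.12997273] [ 3.14153344e+00 -1.20607935e-04 -4.25959557e-01] tool delta [ 97.4359336   -3.14404724 146.14153942]
```

drive_tool(rows=[[[0.06,-0.006,0.08,0,0,0,1],[0.06,-0.006,0.08,0,0,0,1],[0.06,0,0.08,0,0,0,1],[0,0,0,0,0,0,1]]])

```text
t: 11.3
eef_pos: [424.3, -16.5, 205.2]
tcp_rot: [3.141, 0.002, -0.426]
ft_force: [0.2, -0.3, 0.6]
opening: 1.0
grip_force: 0.0
```

```bash
python3 look.py 6 wrist | grep -E "eef|cap|bottle"; python3 red.py 200 360 60 230
```

```text
{'t': 11.3, 'joints': [-0.195, 0.248, 2.058, -0.0, 0.839, 1.803], 'eef_pos': [424.269, -16.484, 205.156], 'tcp_rot': [3.141, 0.002, -0.426], 'ft_force': [0.171, -0.254, 0.641], 'moment': [0.061, 0.036, 0.012], 'opening': 1.0, 'grip_force': 0.0}
safety_cap 0.86 [485.6 -43.3  96.2] [279. 126.]
cap_top 0.95 [479.4 -39.9 122.7] [278. 139.]
258 [245. 116.] [310. 168.] [477.19829168 -39.17398035] (472.7923583984375, -37.09867858886719) 25.56374740600586
254 [245. 116.] [309. 169.] [477.21688887 -39.68436   ] (472.9814758300781, -37.067012786865234) 25.530771255493164
[424.29258304 -16.27121929 206.44895209] [-3.14153114e+00 -6.97621530e-04 -4.25776128e-01] tool delta [52.87079079 -1.16543045 86.48592879]
```

View pics/wrist6.png

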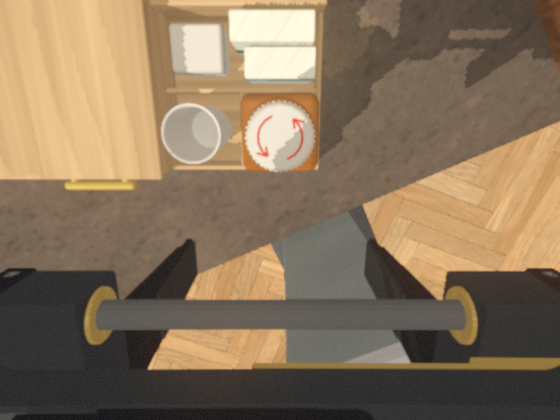

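The arrows are centred near (281,138), which gives a cap top of about (479,-41). I'll move over it, go down to TCP z = 120 and close.

drive_tool(rows=[[[0.08,0,0.06,0,0,0,1],[0.08,0,0.06,0,0,0,1],[0.08,0,0.06,0,0,0,1],[0,0,0.09,0,0,0,1],[0,0,0.074,0,0,0,1]]])

```text
t: 12.42
eef_pos: [479.0, -41.2, 119.3]
tcp_rot: [3.141, 0.0, -0.426]
ft_force: [1.1, 0.5, -0.2]
opening: 1.001
grip_force: 0.0
```

drive_tool(rows=[[[0,0,0,0,0,0,0.6],[0,0,0,0,0,0,0.57],[0,0,0,0,0,0,0.57]]])

```text
t: 12.8
eef_pos: [479.3, -41.1, 120.9]
tcp_rot: [-3.141, -0.001, -0.426]
ft_force: [0.0, 0.4, 0.1]
opening: 0.743
grip_force: 0.0
```

drive_tool(rows=[[[0,0,0,0,0,0,0],[0,0,0,0,0,0,0],[0,0,0,0,0,0,0],[0,0,0,0,0,0,0]]])

```text
t: 13.3
eef_pos: [479.1, -41.1, 120.3]
tcp_rot: [-3.141, -0.0, -0.426]
ft_force: [-0.2, 1.4, 3.8]
opening: 0.525
grip_force: 30.0
```

```bash
python3 look.py 7 wrist | grep -E "eef|cap|bottle"
```

```text
{'t': 13.3, 'joints': [-0.223, 0.455, 2.025, 0.0, 0.661, 1.774], 'eef_pos': [479.124, -41.066, 120.306], 'tcp_rot': [-3.141, -0.0, -0.426], 'ft_force': [-0.171, 1.397, 3.809], 'moment': [0.336, 0.048, 0.069], 'opening': 0.525, 'grip_force': 30.001}
tablet_bottle 0.63 [484.  -43.5   7. ] [280. 202.]
safety_cap 0.69 [482.2 -46.3   7.2] [284. 203.]
cap_top 0.56 [476.5 -45.5 120.4] [290. 274.]
```

View pics/wrist7.png

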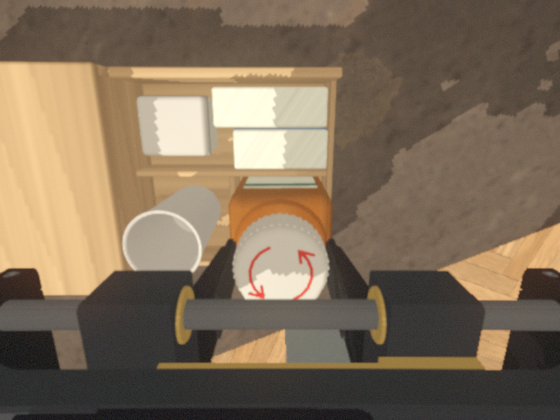

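Grip is good: 50 mm opening, 30 N, and the cap is centred between the fingers at (281,262). Now I'll press.

drive_tool(rows=[[[0,0,0.006,0,0,0,0],[0,0,0.006,0,0,0,0],[0,0,0.004,0,0,0,0]]])

```text
t: 14.08
eef_pos: [479.2, -41.1, 116.6]
tcp_rot: [-3.141, -0.001, -0.426]
ft_force: [-0.9, 2.2, 11.2]
opening: 0.524
grip_force: 30.0
```

drive_tool(rows=[[[0,0,0.004,0,0,0,0],[0,0,0.002,0,0,0,0]]])

```text
t: 14.32
eef_pos: [479.2, -41.1, 115.2]
tcp_rot: [-3.141, -0.001, -0.426]
ft_force: [-0.9, 2.1, 12.2]
opening: 0.522
grip_force: 30.0
```

drive_tool(rows=[[[0,0,0.004,0,0,0,0],[0,0,0.002,0,0,0,0],[0,0,0,0,0,0,0]]])

```text
t: 14.7
eef_pos: [479.2, -41.1, 113.8]
tcp_rot: [-3.141, -0.001, -0.426]
ft_force: [-1.2, 2.6, 14.6]
opening: 0.525
grip_force: 30.0
```

Pressed about 5.5 mm. I'll twist anticlockwise now (negative about tool z).

drive_tool(rows=[[[0,0,0,0,0,-0.02,0],[0,0,0,0,0,-0.03,0],[0,0,0,0,0,-0.03,0],[0,0,0,0,0,-0.03,0],[0,0,0,0,0,-0.03,0]]])

```text
t: 15.32
eef_pos: [479.7, -41.5, 114.0]
tcp_rot: [3.141, -0.002, 0.017]
ft_force: [-0.5, -0.2, 13.3]
opening: 0.524
grip_force: 30.0
```

```bash
python3 look.py 8 wrist | grep -E "eef|cap|bottle"
```

```text
{'t': 15.325, 'joints': [-0.223, 0.466, 2.03, -0.0, 0.643, 1.331], 'eef_pos': [479.749, -41.499, 113.984], 'tcp_rot': [3.141, -0.002, 0.017], 'ft_force': [-0.527, -0.212, 13.319], 'moment': [-0.086, 0.064, -0.079], 'opening': 0.524, 'grip_force': 30.007}
tablet_bottle 0.59 [482.2 -44.8   6. ] [284. 208.]
safety_cap 0.76 [483.6 -43.   89.7] [283. 247.]
cap_top 0.86 [477.9 -40.8 114.4] [279. 277.]
```

View pics/wrist8.png

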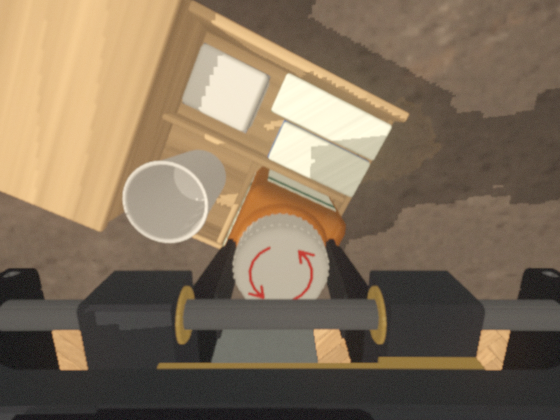

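The arrows haven't moved relative to the fingers (281,272), so the cap has turned 25° with the gripper. I'll continue to about 62°.

drive_tool(rows=[[[0,0,0,0,0,-0.04,0],[0,0,0,0,0,-0.04,0],[0,0,0,0,0,-0.04,0],[0,0,0,0,0,-0.04,0],[0,0,0,0,0,-0.04,0]]])

```text
t: 16.35
eef_pos: [479.9, -41.5, 114.0]
tcp_rot: [3.139, -0.002, 0.646]
ft_force: [0.4, -1.2, 14.0]
opening: 0.524
grip_force: 30.0
```

drive_tool(rows=[[[0,0,0,0,0,0,0],[0,0,-0.006,0,0,0,0],[0,0,-0.008,0,0,0,0],[0,0,-0.008,0,0,0,0]]])

```text
t: 16.85
eef_pos: [479.7, -41.5, 119.3]
tcp_rot: [3.14, -0.001, 0.642]
ft_force: [2.1, -0.2, 8.0]
opening: 0.524
grip_force: 30.0
```

```bash
python3 look.py 9 wrist | grep -E "eef|cap|bottle"
```

```text
{'t': 16.85, 'joints': [-0.223, 0.457, 2.026, -0.001, 0.657, 0.705], 'eef_pos': [479.742, -41.457, 119.277], 'tcp_rot': [3.14, -0.001, 0.642], 'ft_force': [2.149, -0.217, 8.001], 'moment': [-0.127, -0.267, 0.023], 'opening': 0.524, 'grip_force': 30.003}
tablet_bottle 0.7 [481.2 -45.3   3.9] [285. 210.]
safety_cap 0.81 [486.  -44.8  90.7] [292. 245.]
cap_top 0.7 [474.9 -41.2 119.4] [275. 280.]
```

View pics/wrist9.png

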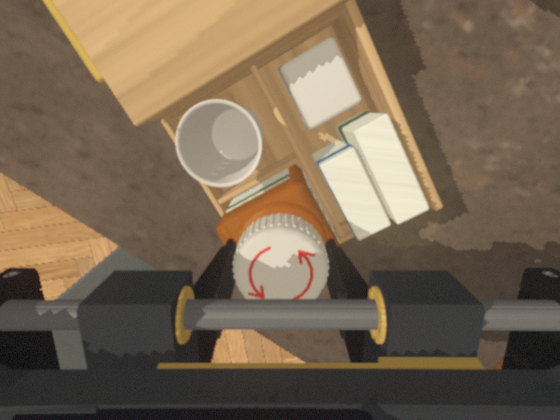

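The cap has turned 61° with the gripper, with the arrows still fixed at (281,272). The force is falling as the liner relaxes. Now I'll lift straight, slowly at first.

drive_tool(rows=[[[0,0,-0.008,0,0,0,0],[0,0,-0.008,0,0,0,0],[0,0,-0.008,0,0,0,0]]])

```text
t: 17.62
eef_pos: [478.7, -41.2, 124.4]
tcp_rot: [-3.141, 0.001, 0.642]
ft_force: [-0.4, -0.5, -1.7]
opening: 0.525
grip_force: 30.0
```

drive_tool(rows=[[[0,0,-0.02,0,0,0,0],[0,0,-0.04,0,0,0,0],[0,0,-0.06,0,0,0,0],[0,0,-0.06,0,0,0,0],[0,0,0,0,0,0,0]]])

```text
t: 18.25
eef_pos: [479.3, -41.2, 170.8]
tcp_rot: [3.14, -0.001, 0.642]
ft_force: [0.4, -0.4, -0.7]
opening: 0.527
grip_force: 30.0
```

drive_tool(rows=[[[0,0,0,0,0,0,0],[0,0,0,0,0,0,0],[0,0,0,0,0,0,0]]])

```text
t: 18.62
eef_pos: [478.8, -41.1, 169.2]
tcp_rot: [-3.141, 0.001, 0.642]
ft_force: [0.1, -0.3, 0.1]
opening: 0.522
grip_force: 30.0
```

```bash
python3 look.py 10 wrist | grep -E "eef|cap|bottle|pull"
```

```text
{'t': 18.625, 'joints': [-0.223, 0.376, 1.978, -0.0, 0.789, 0.706], 'eef_pos': [478.841, -41.108, 169.237], 'tcp_rot': [-3.141, 0.001, 0.642], 'ft_force': [0.087, -0.306, 0.114], 'moment': [-0.011, -0.084, -0.042], 'opening': 0.522, 'grip_force': 29.999}
drawer_pull 0.93 [500.  137.3  41.5] [112.  49.]
tablet_bottle 0.63 [480.4 -43.4   8.9] [284. 195.]
safety_cap 0.97 [484.5 -41.7 143. ] [288. 245.]
cap_top 0.83 [477.6 -42.1 171.3] [281. 278.]
```

View pics/wrist10.png

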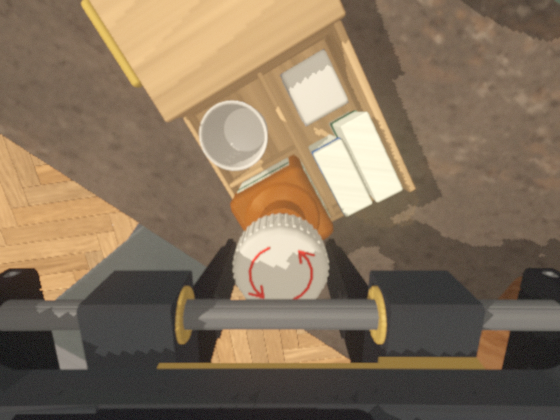

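The cap is held level, clear of the bottle. The bottle and its neck at (283,205) are still in the well, the drawer is home and the cup is undisturbed.

```bash
python3 -c "
from cell import env
print(env.job_done())"
```

```text
the job is handed in; nothing more can be done
None
```

I handed the job in with the drawer pushed home, and the cap twisted free and held level about 4 cm above the bottle's mouth; the bottle is still in its well and the cup was undisturbed, but no verdict was returned.

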